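# Press a regulator cover home with a twin-screw press

### The arm

A 7-joint arm with a two-finger parallel gripper is mounted at the origin on the work surface. World frame = base frame: x ahead of the robot, y to its left, z up, the work surface at z = 0. Lengths are in mm, angles in degrees, forces in N, time in s.
With the tool pointing down it reaches from about 400 to 850 mm from the base axis. Payload 4.5 kg.
Tool frame: the origin (TCP) lies midway between the tips of the shut fingers; the grasp point (between the pads) lies 19 mm behind it (ctrl.pinch_z is the distance from the TCP to the grasp point, in mm); z points along the fingers, y is the direction in which the jaws open and shut (so a half turn about z gives the same grasp; the last joint's range is limited). The gripper opens to 88 mm and grips with 3 to 60 N. Pads are 18 mm wide; open, the fingers measure 123 mm over their backs; the gripper's body (75 mm by 187 mm) begins 45 mm behind the grasp point.
Start: joints at [-65.329, 39.483, -11.15, 89.685, 9.013, 51.709, -12.324], TCP at [241.526, 576.471, 238.743] pointing down, gripper open.
Joint ranges: [-172.22, 172.22], [-26.19, 119.32], [-84.43, 86.54], [7.71, 146.69], [-57.33, 237.33], [2.42, 119.75], [-152.13, 152.13]. Speed limits (degrees/s): [147.25, 147.25, 180, 180, 180, 180, 180].

### API

Orientations are given as [roll, pitch, yaw] about the fixed x, y, z axes, in that order (R = Rz(yaw) Ry(pitch) Rx(roll)).
In Python, from bench import ctrl gives the robot as it stands.
- The arm moves only by the tool apply_moves, never from a script. Its argument "rows" is a list that holds one entry, the list of rows, each a list of 7 numbers: the shift along the tool's x, y, z in mm, then the turn, a rotation vector about the tool's x, y, z in rad, then the opening, from 0 (shut) to 1 (fully open). In form: [[[x, y, z, rx, ry, rz, jaw], ...]]. A call has 1 to 10 rows; each row is the pose to reach, as a shift and turn from the pose commanded when the call began, along the tool's axes at that moment; what a row does not reach only later rows make up. A row lasts 1/8 s, in which the tool goes at most 62.5 mm and 10.7 degrees, less where a joint would pass 70% of its speed; a pose out of reach is approached as far as the arm can. A call with a gripper value outside its range is refused whole. The fingers move at their own pace and stop on an object; "squeeze" is the grip in N (left out, the last holds). Time passes only in rows, so rows that repeat a pose let the fingers close. It gives the time, the measured TCP pose, the force and the opening at its end, in the units of the state.
- ctrl.observe(): the state, without advancing time (a new reading comes with each control period).
- ctrl.get_image(name): name is "side" or "top"; returns a dict with "img" (384x512x3 uint8, blue, green, red), "camera_matrix" (3x3 intrinsics, pixels), "dist_coeffs" ([k1, k2, p1, p2, k3] as OpenCV has them; the pictures are not rectified), "origin" and "orientation" of the camera in the world. Camera axes: x right, y down, z forward; pixel columns grow to the right and rows downward; lengths in mm; the calibration is good to about 2 mm. A picture is of the moment at which its call begins. There is no depth.
- ctrl.job_done(): hands the job in, once; it reports no verdict.
Trained networks look in the newest picture that a camera, given by its name, has taken for a name from the list of things; names that differ only in an ending like _2 or _b are one class to them, and where a whole thing is asked for, a point or a joint stands for the part that bears it (a point fixed in the world has none). Each returns a list of dicts, best first, with "conf" (0 to 1); they miss things now and then, are a little off and sometimes report something else, mostly with a low value. They report only what shows in the picture. A call takes as long as a camera call. They do not tell look-alikes from the thing itself.
- ctrl.recognise(thing, camera): "rect" ([left, top, width, height] in pixels, round what is visible of it).
The state is a dict: "time_s": time; "joint_pos": joint angles; "joint_velocities": joint speeds; "joint_torque": joint torques, N m; "tcp_pos": TCP position; "ee_rot": TCP orientation; "contact_force": force on the tool from outside, world axes, zero at the start; "wrist_torque": the same for the moment, N m; "finger_gap": finger opening in mm.
Only numpy, scipy, OpenCV 4.12 (cv2) and the standard library are available. Lean on these libraries where they do the work, as an engineer would, in place of code of your own. Each camera call takes 0.05 s, during which the arm holds its last target.

### The job

Wind the press bar down with its two knobs, a little on one and then a little on the other so that the bar stays level and neither end ever gets more than about 4 mm ahead, until the chrome cover is pushed down against its spring and lands on the seat inside the regulator housing. Feel for the seat and nip the cover down on it with about 55 N, well short of the 95 N that would spoil it. Leave the bar level and holding the cover, let go of the knobs, and leave the loose parts on the bench where they are.

Things in the scene. Friction and masses are not known exactly. Their poses are not given: they have to be found in the camera images.
- press: fixed aluminium twin-screw press, base 110 x 240 x 12 mm, 173 mm high to the knob tops; origin under the base's centre on the worktop, y along the line of the screws towards the left knob, z up. Two upright screws at y +70 and -70 mm, guide rods outside them, a 28 mm wide crosshead on top (its top 129 mm above the worktop) and a knob above it on each screw
- knob_left (a joint): angle (rad) of the left knob (+y side), 0 to 5, growing clockwise seen from above; starts at 0 to 0.6. Each radian lowers the bar's left end by 4 mm (0 = highest). Turning takes about 0.27 N m free, plus 0.004 N m per newton that this end of the bar carries; the knob stays where it is left
- knob_right (a joint): angle (rad) of the right knob (at -y of the press); same as the left, for the right end of the bar
- knob_left_grip (a point): on the left knob's axis, 12 mm below its top. Black plastic knob: a disc 44 mm across, 8 mm thick, and on it an upright bar grip 44 long, 14 wide, 32 mm high. x along the grip, y across its 14 mm (the way to pinch), z up; at joint 0 parallel to the press's axes. It turns in place at constant height
- knob_right_grip (a point): the same point on the right knob
- bar: level steel press bar under the crosshead, 44 x 236 x 18 mm, long axis y; origin at its centre; a plastic foot 40 x 40 mm under its middle bears on the cover; light lift springs hold it up against the nuts on the screws. Level, each end carries about half of the force on the cover; an end 1 mm lower than the other carries about three quarters
- bar_left (a point): point in the bar on the left screw's axis, mid-thickness (y +70 mm of the bar)
- bar_right (a point): point in the bar on the right screw's axis, mid-thickness (y -70 mm of the bar)
- bar_foot (a point): centre of the underside of the foot, 15 mm below the bar's centre
- housing: matte black plastic regulator housing, a cup 72 mm across and 38 mm high, held upright in the plastic-faced jaws of the press under the bar; origin at the centre of its underside. Inside, out of sight, is the seat on which the cover lands: it lies so that the cover has 2 to 8 mm to go from where it starts, different each time, and is not measured
- cover: loose chrome cover 24 mm high on the housing under the bar; origin at its underside's centre. From below: a 62 mm plug 14 mm high in the housing's mouth, a 71 mm flange 4 mm thick, a 54 mm raised top 6 mm thick. A spring under it gives 2.5 N per mm, 6 to 21 N when it lands; once on the seat the force climbs about 40 N per mm that the bar is driven on
- mouthpiece: black rubber mouthpiece, about 55 x 58 x 18 mm, loose on the bench; not needed
- tee: yellow nylon exhaust tee, 90 mm long, 26 mm thick, loose on the bench; not needed
- brass_knob: small brass adjustment knob, 28 mm across, 30 mm high, loose on the bench; not needed
There are look-alikes about, which are no part of the job. Of the things shaped like the bar, the steel one is meant. Leave any turquoise look-alike of the cover alone.

How it is judged:
By the outcome, as a careful person would: the job done as asked, in the order asked, and still so for the second after the job is handed in, with the robot touching nothing.
It also fails if it takes over 72 s, if anything falls off the work surface, if the arm or the gripper's body presses on something with over 40 N, if the wrist force passes 120 N, or if a joint passes its speed limit or range.

## Working session

There is one attempt and no reset: what is moved stays moved. The work goes in short steps, Python scripts to look and compute and a tool call to move; the robot and the scene stay as the last step left them, time stands still between calls to the robot, and variables do not carry over. Pictures are saved under pics/ and viewed, and the job is handed in when it is done.

Besides the shell and the picture viewer there is one more tool, called after "Request:" by a JSON object that holds its "fn" and its "kwargs". apply_moves: Moves the arm, as the interface text tells. Its arguments: {"type":"object","properties":{"rows":{"type":"array","items":{"type":"array","items":{"type":"array","items":{"type":"number"}}}},"squeeze":{"type":"number"}},"required":["rows"]}

```bash
ls; mkdir -p pics
python3 - <<'E'
from bench import ctrl
import cv2
s=ctrl.observe()
print(s)
print(ctrl.pinch_z)
for n in("side","top"):
    d=ctrl.get_image(n); cv2.imwrite(f"pics/{n}0.png",d["img"])
    print(n,d["camera_matrix"],d["dist_coeffs"],d["origin"],d["orientation"])
    for t in("knob_left","bar","cover","housing","press"):
        print(t,[(r['rect'],round(r['conf'],2)) for r in ctrl.recognise(t,n)])
E
```

```text
pics
{'time_s': 0.0, 'joint_pos': array([-65.32834381,  39.53258809, -11.14716009,  89.74578453,
         9.01336554,  51.70951566, -12.32375955]), 'joint_velocities': array([ 0.0359904 ,  0.08959282, -0.01966305, -0.08387012,  0.15229961,
        0.02932137,  0.02868657]), 'joint_torque': array([-4.51259757e-04, -5.27567196e+01, -1.26671489e+00, -1.53419888e+01,
       -5.26260585e-02,  6.79250050e-03,  1.78206219e-04]), 'tcp_pos': array([241.32479573, 575.83388336, 237.91331023]), 'ee_rot': array([-1.79894463e+02,  6.90682502e-03,  1.57272712e+02]), 'contact_force': array([-0.12286929, -0.38332259, -0.63077688]), 'wrist_torque': array([ 0.05552994, -0.01632148, -0.00039137]), 'finger_gap': 88.31880892197037}
18.700000000000003
side [[459.454922     0.         257.87897412]
 [  0.         459.454922   179.10165185]
 [  0.           0.           1.        ]] [-0.04559281  0.          0.          0.          0.        ] [  58.50673361 -589.45455517  763.51623733] [-128.10014172    0.59086897  -42.15681726]
knob_left [([218.0, 157.4, 22.2, 59.4], 0.7)]
bar [([305.2, 181.2, 70.2, 57.9],
[... 191 characters left out ...]
1.9], 0.24)]
press [([199.5, 162.6, 103.1, 114.6], 0.85), ([208.3, 182.5, 91.6, 61.6], 0.19)]
top [[372.07281338   0.         251.87491156]
 [  0.         372.07281338 187.83049029]
 [  0.           0.           1.        ]] [-0.08586507  0.          0.          0.          0.        ] [504.88450274  36.28919771 936.46258828] [-172.08480438    0.76304362  -91.46009   ]
knob_left [([237.7, 206.0, 17.5, 21.4], 0.81)]
bar [([289.7, 83.2, 33.3, 99.4], 0.72), ([222.0, 203.1, 106.2, 22.6], 0.68)]
cover [([220.1, 256.6, 29.7, 27.4], 0.83), ([268.3, 199.8, 13.7, 32.5], 0.63)]
housing [([269.1, 201.1, 12.8, 31.8], 0.27)]
press [([224.4, 193.5, 103.2, 50.6], 0.64), ([222.5, 203.6, 106.6, 26.9], 0.41)]
```

Run:
```python
import cv2
for n,(x0,y0,x1,y1) in dict(side=(150,130,400,300),top=(190,70,350,300)).items():
    i=cv2.imread(f"pics/{n}0.png")
    f=min(800/(x1-x0),600/(y1-y0))
    c=cv2.resize(i[y0:y1,x0:x1],None,fx=f,fy=f,interpolation=cv2.INTER_CUBIC); print(n,f,c.shape)
    cv2.imwrite(f"pics/{n}0c.png",c)
```

```text
side 3.2 (544, 800, 3)
top 2.608695652173913 (600, 417, 3)
```

View pics/side0.png

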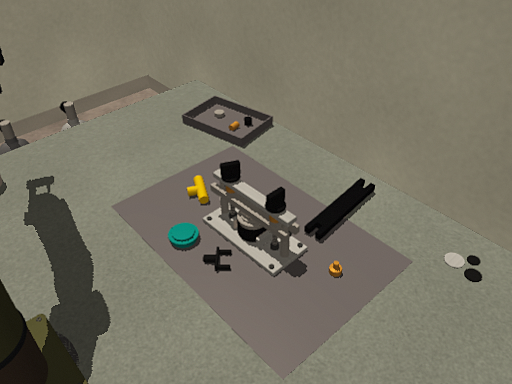

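View pics/top0.png

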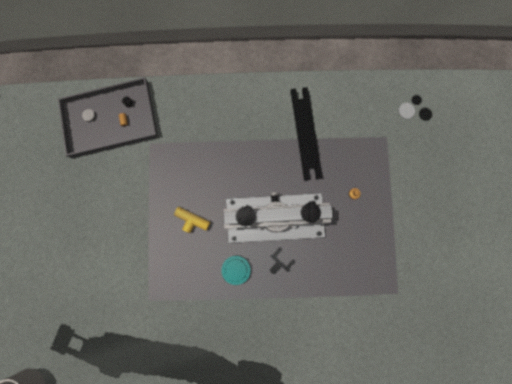

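View pics/side0c.png

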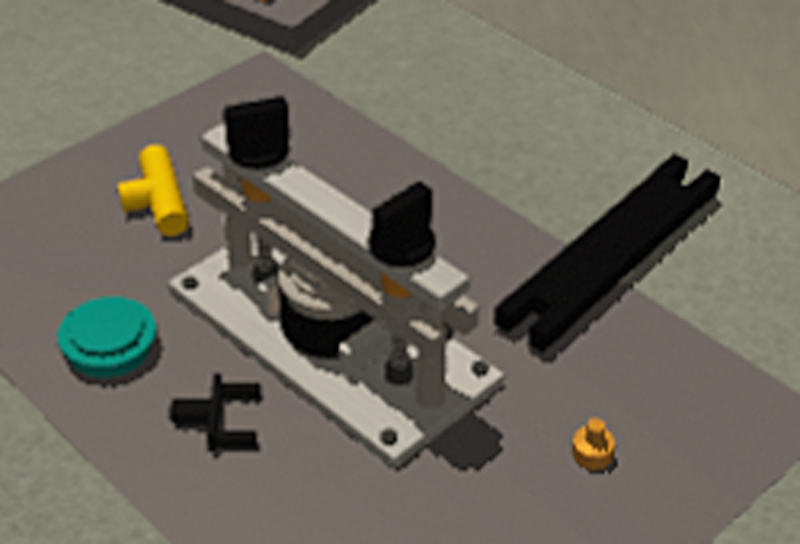

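View pics/top0c.png

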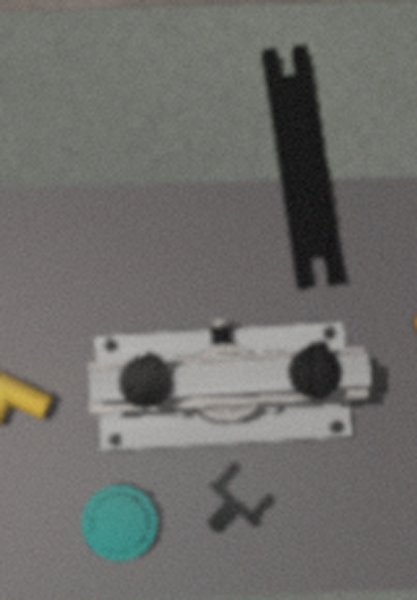

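Top view: the press has its left knob at (247,216) and its right knob at (311,212). The chrome cover is under the steel bar at (277,228). Look-alikes are the black bar at (305,135) and the turquoise cover at (236,270); both lie loose on the bench, so I'll leave them alone. The steel bar and cover sit inside the press, as described. Next I'll fit the press pose.

```bash
cat > h.py <<'E'
import numpy as np,cv2
from scipy.spatial.transform import Rotation as R
CAM=dict(side=([[459.454922,0,257.87897412],[0,459.454922,179.10165185],[0,0,1]],[-0.04559281,0,0,0,0],[58.50673361,-589.45455517,763.51623733],[-128.10014172,0.59086897,-42.15681726]),
top=([[372.07281338,0,251.87491156],[0,372.07281338,187.83049029],[0,0,1]],[-0.08586507,0,0,0,0],[504.88450274,36.28919771,936.46258828],[-172.08480438,0.76304362,-91.46009]))
def proj(n,P):
    K,D,o,e=CAM[n]; Rw=R.from_euler('xyz',e,degrees=True).as_matrix()
    rv=cv2.Rodrigues(Rw.T)[0]; t=-Rw.T@np.array(o)
    return cv2.projectPoints(np.array(P,float).reshape(-1,3),rv,t,np.array(K),np.array(D))[0].reshape(-1,2)
def press(p,L):
    x,y,a=p[:3]; c,s=np.cos(a),np.sin(a)
    L=np.array(L,float); return np.c_[x+c*L[:,0]-s*L[:,1],y+s*L[:,0]+c*L[:,1],L[:,2]]
E
python3 - <<'E'
from h import *
from scipy.optimize import least_squares
T=lambda u:np.array(u)/2.6087+[190,70]
S=lambda u:np.array(u)/3.2+[150,130]
Lt=[[55,120,12],[55,-120,12],[-55,-120,12],[-55,120,12]]
ut=T([[94,338],[343,322],[352,436],[101,449]])
Ls=[[-55,-120,12],[55,-120,12],[-55,120,12]]
us=S([[397,455],[504,376],[169,283]])
f=lambda p:np.r_[(proj('top',press(p,Lt))-ut).ravel(),(proj('side',press(p,Ls))-us).ravel()]
r=least_squares(f,[480,0,0]); p=r.x
print(p[:2],np.degrees(p[2]));print(r.fun.reshape(-1,2).round(1))
for n in('top','side'):
    i=cv2.imread(f'pics/{n}0.png');x0,y0,x1,y1=dict(side=(150,130,400,300),top=(190,170,350,270))[n]
    k=4 if n=='top' else 3.2
    c=cv2.resize(i[y0:y1,x0:x1],None,fx=k,fy=k,interpolation=cv2.INTER_CUBIC)
    def d(L,col,closed=True):
        q=((proj(n,press(p,L))-[x0,y0])*k).round().astype(int); cv2.polylines(c,[q.reshape(-1,1,2)],closed,col,1)
    d(Lt,(0,0,255))
    t=np.linspace(0,2*np.pi,40)
    for s in(70,-70):
        d(np.c_[22*np.cos(t),s+22*np.sin(t),0*t+141],(0,255,0))
        d([[22,s+7,173],[22,s-7,173],[-22,s-7,173],[-22,s+7,173]],(255,255,0))
    cv2.imwrite(f'pics/{n}_fit.png',c)
E
```

```text
[556.55981459 -11.73470831] 1.8086800464637063
[[ 0.3 -0.8]
 [ 0.5 -0.2]
 [ 0.6  0.2]
 [-0.2  1. ]
 [-0.5  0.7]
 [ 0.5 -1.4]
 [-0.6 -0.9]]
```

View pics/top_fit.png

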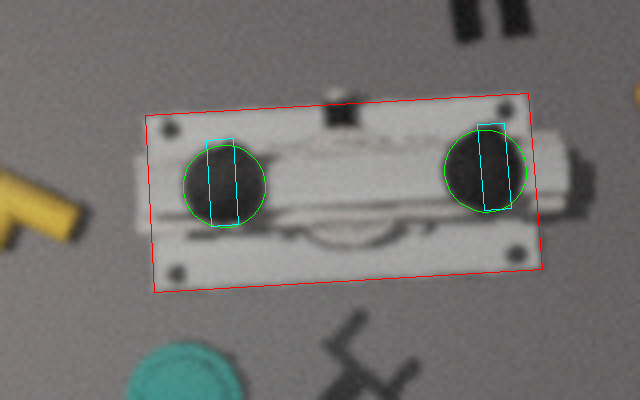

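View pics/side_fit.png

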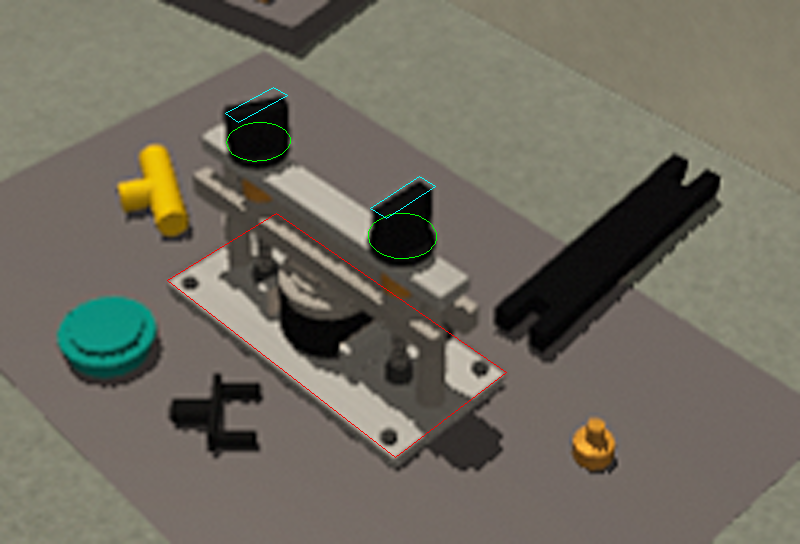

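Run:
```python
from h import *
p=[556.56,-11.73,np.radians(1.81)]
n='side';i=cv2.imread('pics/side0.png')
out=[]
for s,(x0,y0) in((70,(205,150)),(-70,(255,175))):
    row=[]
    for th in(0,.15,.3,.45,.6):
        k=5;w=50;hh=45
        c=cv2.resize(i[y0:y0+hh,x0:x0+w],None,fx=k,fy=k,interpolation=cv2.INTER_CUBIC);c=cv2.convertScaleAbs(c,alpha=1.8,beta=10);c=cv2.resize(c,(160,144))
        cs,sn=np.cos(-th),np.sin(-th)
        q=[[cs*a-sn*b,s+sn*a+cs*b,z] for z in(173,) for a,b in((22,7),(22,-7),(-22,-7),(-22,7))]
        u=((proj(n,press(p,q))-[x0,y0]-[0.5,-1])*3.2).round().astype(int)
        cv2.polylines(c,[u.reshape(-1,1,2)],True,(0,255,255),1)
        row.append(c)
    out.append(np.hstack(row))
cv2.imwrite('pics/ang.png',np.vstack(out))
```

```text
(no output)
```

View pics/ang.png

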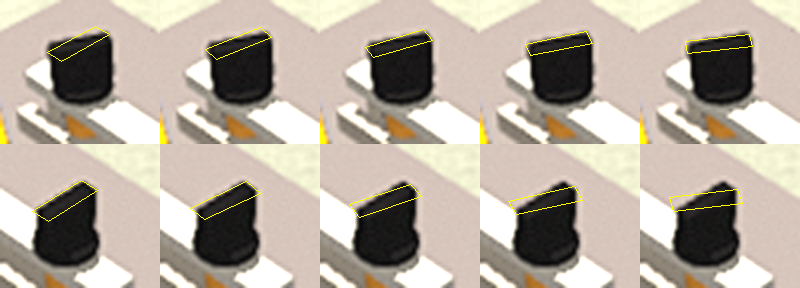

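The left knob fits about 0.45 rad and the right about 0.05 rad, so the left end is already about 1.6 mm ahead. I'll start with the right knob, at about (559,-82) with its top at z 173. First move: transit at height.

Request:
{"fn": "apply_moves", "kwargs": {"rows": [[[-44, -39, 0, 0, 0, 0, 1], [-88, -77, 0, 0, 0, 0, 1], [-131, -116, 0, 0, 0, 0, 1], [-175, -155, 0, 0, 0, 0, 1], [-219, -194, 0, 0, 0, 0, 1], [-263, -232, 0, 0, 0, 0, 1], [-306, -271, 0, 0, 0, 0, 1], [-350, -310, 0, 0, 0, 0, 1], [-394, -348, 0, 0, 0, 0, 1], [-438, -387, 0, 0, 0, 0, 1]]]}}

```text
time_s: 1.85
tcp_pos: [496.9, 48.7, 239.0]
ee_rot: [179.9, 0.0, 157.3]
contact_force: [1.2, 0.6, 0.3]
finger_gap: 88.5
```

```bash
python3 -c "
from bench import ctrl
s=ctrl.observe();print(s)"
```

```text
{'time_s': 1.85, 'joint_pos': array([ -0.8906497 ,  30.50199306, -15.45363904, 110.91540244,
        12.1059403 ,  40.06316892,  43.67386534]), 'joint_velocities': array([ 54.3701084 ,   9.85240056,  -2.77361857, -22.31487044,
         2.16550599,  12.46813668,  52.76929517]), 'joint_torque': array([-3.73810843e+00, -4.39678252e+01, -8.74659698e-01, -1.06750953e+01,
       -1.88366702e-02,  7.16492976e-02, -9.64192227e-01]), 'tcp_pos': array([496.92964643,  48.67293605, 239.01376847]), 'ee_rot': array([1.79947732e+02, 4.40261868e-02, 1.57275679e+02]), 'contact_force': array([1.24564196, 0.55099653, 0.26208242]), 'wrist_torque': array([ 0.02296345, -0.0447552 ,  0.01340485]), 'finger_gap': 88.46228355873252}
```

Request:
{"fn": "apply_moves", "kwargs": {"rows": [[[-40, -36, 0, 0, 0, -0.14, 1], [-80, -72, 0, 0, 0, -0.28, 1], [-109, -97.5, 20, 0, 0, -0.38, 1], [-109, -97.5, 50, 0, 0, -0.38, 1], [-109, -97.5, 50, 0, 0, -0.38, 1], [-109, -97.5, 50, 0, 0, -0.38, 1]]]}}

```text
time_s: 2.6
tcp_pos: [559.3, -80.9, 189.6]
ee_rot: [180.0, 0.1, 179.1]
contact_force: [0.2, 0.6, -0.4]
finger_gap: 88.1
```

```bash
cat > st.py <<'E'
from bench import ctrl
import numpy as np
np.set_printoptions(precision=3,suppress=True)
s=ctrl.observe()
for k in('time_s','tcp_pos','ee_rot','contact_force','wrist_torque','finger_gap','joint_pos'):print(k,s[k])
E
python3 st.py
python3 - <<'E'
from bench import ctrl
import cv2,numpy as np
o=[]
for n,(x,y) in dict(top=(230,170),side=(190,120)).items():
    i=ctrl.get_image(n)['img'][y:y+120,x:x+130];o.append(cv2.resize(i,None,fx=3,fy=3,interpolation=cv2.INTER_CUBIC))
cv2.imwrite('pics/a1.png',np.hstack(o))
E
```

```text
time_s 2.6
tcp_pos [559.272 -80.925 189.624]
ee_rot [179.975   0.067 179.107]
contact_force [ 0.177  0.647 -0.41 ]
wrist_torque [ 0.024 -0.065 -0.012]
finger_gap 88.13124810892069
joint_pos [ 15.887  39.571 -20.784 102.878  20.064  41.13   73.32 ]
```

View pics/a1.png

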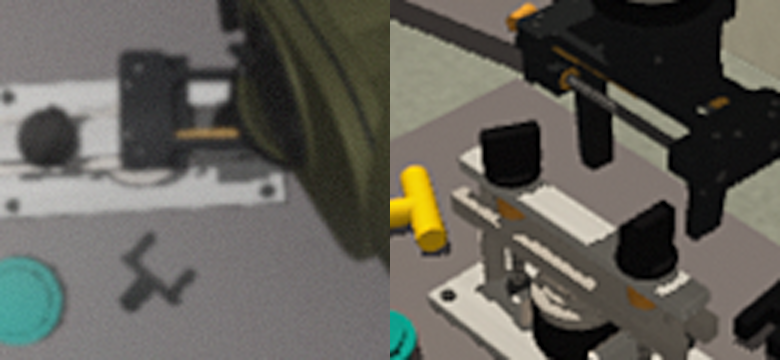

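Run:
```python
from h import *
P=[[559.3,-80.9+48,189.6],[559.3,-80.9-48,189.6],[558.8,-81.7,173],[554.4,58.2,173]]
print((proj('side',P)-[190,120])*3+[390,0])
print((proj('top',P)-[230,170])*3)
```

```text
[[598.93187177 162.1908341 ]
 [699.36575052 228.64630815]
 [647.5602144  214.54809817]
 [509.98450816 127.37320908]]
[[181.68636263 123.81089928]
 [324.34923353 119.76683242]
 [250.66423488 124.37591884]
 [ 46.62592624 136.36951181]]
```

Request:
{"fn": "apply_moves", "kwargs": {"rows": [[[0, 0, 15, 0, 0, 0, 1], [0, 0, 30, 0, 0, 0, 1], [0, 0, 42, 0, 0, 0, 0.7], [0, 0, 42, 0, 0, 0, 0.3], [0, 0, 42, 0, 0, 0, 0.1], [0, 0, 42, 0, 0, 0, 0], [0, 0, 42, 0, 0, 0, 0]]], "squeeze": 40}}

```text
time_s: 3.58
tcp_pos: [559.1, -81.8, 147.1]
ee_rot: [180.0, 0.0, 179.0]
contact_force: [0.3, -0.3, -0.5]
finger_gap: 40.8
```

```bash
python3 st.py
```

```text
time_s 3.575
tcp_pos [559.052 -81.805 147.075]
ee_rot [179.998   0.045 179.036]
contact_force [ 0.267 -0.346 -0.451]
wrist_torque [ 0.059 -0.034 -0.066]
finger_gap 40.79602315469626
joint_pos [ 14.75   43.015 -18.856 104.852  22.184  35.72   71.458]
```

Request:
{"fn": "apply_moves", "kwargs": {"rows": [[[0, 0, 0, 0, 0, 0, 0], [0, 0, 0, 0, 0, 0, 0], [0, 0, 0, 0, 0, 0, 0], [0, 0, 0, 0, 0, 0, 0]]]}}

```text
time_s: 4.08
tcp_pos: [558.8, -80.8, 146.8]
ee_rot: [179.9, 0.0, 179.1]
contact_force: [-0.6, 3.4, -0.0]
finger_gap: 13.7
```

```bash
python3 st.py
```

```text
time_s 4.075
tcp_pos [558.846 -80.816 146.764]
ee_rot [179.937   0.009 179.108]
contact_force [-0.559  3.438 -0.041]
wrist_torque [0.499 0.127 0.185]
finger_gap 13.656455927195319
joint_pos [ 14.721  43.044 -18.916 104.879  22.165  35.709  71.466]
```

Request:
{"fn": "apply_moves", "kwargs": {"rows": [[[0, 1, 0, 0, 0, 0.13, 0], [0, 1, 0, 0, 0, 0.26, 0], [0, 1, 0, 0, 0, 0.4, 0], [0, 1, 0, 0, 0, 0.4, 0]]]}}

```text
time_s: 4.58
tcp_pos: [558.9, -80.7, 146.8]
ee_rot: [-180.0, 0.0, 156.2]
contact_force: [-0.1, 1.0, 0.5]
finger_gap: 13.7
```

```bash
python3 st.py
python3 - <<'E'
from bench import ctrl
import cv2,numpy as np
o=[]
for n,(x,y) in dict(top=(230,170),side=(190,150)).items():
    i=ctrl.get_image(n)['img'][y:y+120,x:x+130];o.append(cv2.resize(i,None,fx=3,fy=3,interpolation=cv2.INTER_CUBIC))
cv2.imwrite('pics/a2.png',np.hstack(o))
E
```

```text
time_s 4.575
tcp_pos [558.887 -80.74  146.769]
ee_rot [-179.981    0.013  156.185]
contact_force [-0.104  0.977  0.48 ]
wrist_torque [ 0.193  0.015 -0.08 ]
finger_gap 13.66850053699675
joint_pos [ 10.872  42.472 -12.427 105.088  15.088  34.036  55.232]
```

View pics/a2.png

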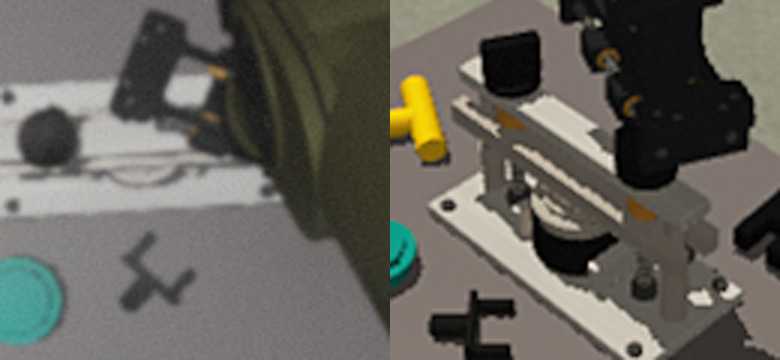

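Request:
{"fn": "apply_moves", "kwargs": {"rows": [[[0, 0, 0, 0, 0, 0.06, 0], [0, 0, 0, 0, 0, 0.12, 0], [0, 0, 0, 0, 0, 0.18, 0]]]}}

```text
time_s: 5.05
tcp_pos: [558.9, -80.8, 146.8]
ee_rot: [180.0, 0.0, 145.9]
contact_force: [0.4, 1.0, 1.5]
finger_gap: 13.8
```

```bash
python3 st.py
```

```text
time_s 5.05
tcp_pos [558.887 -80.765 146.766]
ee_rot [179.987   0.003 145.87 ]
contact_force [0.443 1.03  1.52 ]
wrist_torque [0.203 0.028 0.264]
finger_gap 13.763187579076755
joint_pos [  9.241  42.318  -9.623 105.178  11.762  33.455  48.112]
```

Request:
{"fn": "apply_moves", "kwargs": {"rows": [[[0, 0, 0, 0, 0, 0.06, 0], [0, 0, 0, 0, 0, 0.12, 0], [0, 0, 0, 0, 0, 0.18, 0]]]}}

```text
time_s: 5.42
tcp_pos: [558.9, -80.7, 146.8]
ee_rot: [180.0, -0.0, 135.6]
contact_force: [0.5, 1.6, 0.7]
finger_gap: 13.6
```

```bash
python3 st.py
```

```text
time_s 5.425
tcp_pos [558.917 -80.699 146.763]
ee_rot [179.983  -0.002 135.562]
contact_force [0.517 1.566 0.676]
wrist_torque [0.15  0.015 0.277]
finger_gap 13.647350332707184
joint_pos [  7.547  42.218  -6.765 105.267   8.336  32.981  41.082]
```

Request:
{"fn": "apply_moves", "kwargs": {"rows": [[[0, 0, 0, 0, 0, 0.07, 0], [0, 0, 0, 0, 0, 0.14, 0], [0, 0, 0, 0, 0, 0.21, 0]]]}}

```text
time_s: 5.8
tcp_pos: [558.9, -80.7, 146.8]
ee_rot: [180.0, -0.0, 123.5]
contact_force: [0.6, 1.1, 1.0]
finger_gap: 13.6
```

```bash
python3 st.py
```

```text
time_s 5.8
tcp_pos [558.942 -80.7   146.766]
ee_rot [179.981  -0.005 123.51 ]
contact_force [0.606 1.15  0.963]
wrist_torque [0.155 0.002 0.348]
finger_gap 13.639134244271434
joint_pos [  5.577  42.172  -3.434 105.372   4.257  32.566  32.951]
```

Request:
{"fn": "apply_moves", "kwargs": {"rows": [[[0, 0, 0, 0, 0, 0, 0.4], [0, 0, 0, 0, 0, 0, 0.4], [0, 0, -3, 0, 0, 0, 0.4], [0, 0, -36, 0, 0, 0, 0.4], [45, 28, -36, 0, 0, -0.17, 0.4], [90, 56, -36, 0, 0, -0.34, 0.4], [119, 73.5, -36, 0, 0, -0.51, 0.4], [119, 73.5, -36, 0, 0, -0.57, 0.4], [119, 73.5, -36, 0, 0, -0.57, 0.4]]]}}

```text
time_s: 6.92
tcp_pos: [554.5, 59.1, 182.8]
ee_rot: [180.0, 0.0, 156.1]
contact_force: [0.0, 0.3, 0.7]
finger_gap: 35.4
```

```bash
python3 st.py;  python3 - <<'E'
from bench import ctrl
import cv2,numpy as np
o=[]
for n,(x,y) in dict(top=(210,170),side=(190,130)).items():
    i=ctrl.get_image(n)['img'][y:y+120,x:x+130];o.append(cv2.resize(i,None,fx=3,fy=3,interpolation=cv2.INTER_CUBIC))
cv2.imwrite('pics/a3.png',np.hstack(o))
E
```

```text
time_s 6.925
tcp_pos [554.51   59.07  182.836]
ee_rot [179.999   0.004 156.133]
contact_force [0.044 0.34  0.68 ]
wrist_torque [-0.015 -0.011 -0.044]
finger_gap 35.403794420544
joint_pos [ -3.9    38.867 -11.539 104.731  11.884  37.566  43.731]
```

View pics/a3.png

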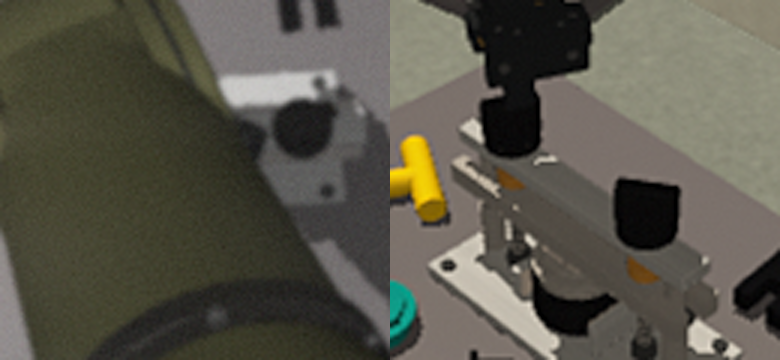

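Request:
{"fn": "apply_moves", "kwargs": {"rows": [[[0, 0, 18, 0, 0, 0, 0.4], [0, 0, 36, 0, 0, 0, 0.2], [0, 0, 36, 0, 0, 0, 0], [0, 0, 36, 0, 0, 0, 0], [0, 0, 36, 0, 0, 0, 0], [0, 0, 36, 0, 0, 0, 0]]]}}

```text
time_s: 7.78
tcp_pos: [554.5, 59.2, 146.5]
ee_rot: [180.0, -0.0, 156.1]
contact_force: [1.8, 2.7, -12.1]
finger_gap: 13.8
```

```bash
python3 st.py
```

```text
time_s 7.775
tcp_pos [554.524  59.25  146.471]
ee_rot [179.974  -0.017 156.103]
contact_force [  1.778   2.71  -12.053]
wrist_torque [ 0.426 -0.463 -0.25 ]
finger_gap 13.770719046959753
joint_pos [ -4.561  41.994 -10.514 106.359  12.967  32.797  42.734]
```

Request:
{"fn": "apply_moves", "kwargs": {"rows": [[[0, 0.5, 0.2, 0, 0, 0.07, 0], [0, 0.5, 0.2, 0, 0, 0.14, 0], [0, 0.5, 0.2, 0, 0, 0.21, 0]]]}}

```text
time_s: 8.15
tcp_pos: [554.5, 59.3, 146.5]
ee_rot: [-180.0, 0.0, 144.1]
contact_force: [1.5, 0.2, -9.7]
finger_gap: 13.6
```

```bash
python3 st.py
```

```text
time_s 8.15
tcp_pos [554.548  59.317 146.461]
ee_rot [-179.971    0.002  144.057]
contact_force [ 1.508  0.154 -9.73 ]
wrist_torque [ 0.182 -0.331  0.299]
finger_gap 13.555882680983556
joint_pos [ -6.609  41.869  -7.133 106.447   8.977  32.244  34.512]
```

Request:
{"fn": "apply_moves", "kwargs": {"rows": [[[0, 0, 0, 0, 0, 0.07, 0], [0, 0, 0, 0, 0, 0.14, 0], [0, 0, 0, 0, 0, 0.21, 0]]]}}

```text
time_s: 8.52
tcp_pos: [554.6, 59.4, 146.4]
ee_rot: [-180.0, 0.0, 132.0]
contact_force: [1.2, 0.7, -11.6]
finger_gap: 13.8
```

```bash
python3 st.py
```

```text
time_s 8.525
tcp_pos [554.603  59.373 146.447]
ee_rot [-179.977    0.008  132.029]
contact_force [  1.168   0.699 -11.602]
wrist_torque [ 0.105 -0.294  0.304]
finger_gap 13.750594387623908
joint_pos [ -8.583  41.819  -3.824 106.548   4.875  31.806  26.449]
```

Request:
{"fn": "apply_moves", "kwargs": {"rows": [[[0, 0, 0, 0, 0, 0.05, 0], [0, 0, 0, 0, 0, 0.1, 0]]]}}

```text
time_s: 8.78
tcp_pos: [554.7, 59.4, 146.5]
ee_rot: [-180.0, 0.0, 126.2]
contact_force: [2.2, -0.1, -11.3]
finger_gap: 13.5
```

```bash
python3 st.py
```

```text
time_s 8.775
tcp_pos [554.656  59.383 146.47 ]
ee_rot [-179.99     0.003  126.225]
contact_force [  2.198  -0.115 -11.269]
wrist_torque [ 0.083 -0.401  0.255]
finger_gap 13.495876331491798
joint_pos [ -9.518  41.818  -2.241 106.595   2.861  31.648  22.6  ]
```

Request:
{"fn": "apply_moves", "kwargs": {"rows": [[[0, 0, 0, 0, 0, 0.05, 0], [0, 0, 0, 0, 0, 0.1, 0]]]}}

```text
time_s: 9.02
tcp_pos: [554.7, 59.4, 146.5]
ee_rot: [-180.0, -0.0, 120.4]
contact_force: [0.8, 0.3, -12.3]
finger_gap: 13.5
```

```bash
python3 st.py
```

```text
time_s 9.025
tcp_pos [554.65   59.389 146.451]
ee_rot [-179.99    -0.002  120.43 ]
contact_force [  0.782   0.3   -12.303]
wrist_torque [-0.017 -0.366  0.222]
finger_gap 13.529318740319832
joint_pos [-10.457  41.839  -0.657 106.646   0.841  31.53   18.766]
```

Request:
{"fn": "apply_moves", "kwargs": {"rows": [[[0, 0, 0, 0, 0, 0.07, 0], [0, 0, 0, 0, 0, 0.14, 0], [0, 0, 0, 0, 0, 0.21, 0]]]}}

```text
time_s: 9.4
tcp_pos: [554.7, 59.4, 146.4]
ee_rot: [-180.0, -0.0, 108.4]
contact_force: [1.2, -0.7, -11.4]
finger_gap: 13.7
```

```bash
python3 st.py|egrep 'ee|wrist|time'
```

```text
time_s 9.4
ee_rot [-179.995   -0.002  108.357]
wrist_torque [-0.024 -0.35   0.258]
```

Request:
{"fn": "apply_moves", "kwargs": {"rows": [[[0, 0, 0, 0, 0, 0.06, 0], [0, 0, 0, 0, 0, 0.12, 0]]]}}

```text
time_s: 9.65
tcp_pos: [554.7, 59.4, 146.5]
ee_rot: [180.0, 0.0, 101.5]
contact_force: [1.4, -0.4, -11.3]
finger_gap: 13.6
```

```bash
python3 st.py|egrep 'ee|wrist|time'
```

```text
time_s 9.65
ee_rot [179.998   0.002 101.502]
wrist_torque [-0.079 -0.353  0.217]
```

Request:
{"fn": "apply_moves", "kwargs": {"rows": [[[0, 0, 0, 0, 0, 0.06, 0]]]}}

```text
time_s: 9.78
tcp_pos: [554.8, 59.4, 146.5]
ee_rot: [180.0, 0.0, 98.1]
contact_force: [2.5, -0.2, -10.9]
finger_gap: 13.4
```

```bash
python3 st.py|egrep 'ee|wrist|time'
```

```text
time_s 9.775
ee_rot [179.995   0.     98.064]
wrist_torque [-0.08 -0.41  0.25]
```

Request:
{"fn": "apply_moves", "kwargs": {"rows": [[[0, 0, 0, 0, 0, 0.06, 0]]]}}

```text
time_s: 9.9
tcp_pos: [554.8, 59.4, 146.4]
ee_rot: [180.0, 0.0, 94.6]
contact_force: [2.4, -0.6, -11.9]
finger_gap: 13.7
```

```bash
python3 st.py|egrep 'ee|wrist|time'
```

```text
time_s 9.9
ee_rot [179.993   0.     94.627]
wrist_torque [-0.122 -0.364  0.288]
```

Request:
{"fn": "apply_moves", "kwargs": {"rows": [[[0, 0, 0, 0, 0, 0, 0.4], [0, 0, 0, 0, 0, 0, 0.4], [0, 0, -3, 0, 0, 0, 0.4], [0, 0, -36, 0, 0, 0, 0.4], [-50, -2.5, -36, 0, 0, -0.17, 0.4], [-100, -5, -36, 0, 0, -0.34, 0.4], [-140, -7, -36, 0, 0, -0.5, 0.4], [-140, -7, -34, 0, 0, -0.5, 0.4], [-140, -7, -15, 0, 0, -0.5, 0.4], [-140, -7, 0, 0, 0, -0.5, 0.4]]]}}

```text
time_s: 11.15
tcp_pos: [559.6, -79.2, 146.1]
ee_rot: [180.0, -0.0, 123.5]
contact_force: [-0.3, -0.6, 0.8]
finger_gap: 35.2
```

Request:
{"fn": "apply_moves", "kwargs": {"rows": [[[0, 0, 0, 0, 0, 0, 0.2], [0, 0, 0, 0, 0, 0, 0], [0, 0, 0, 0, 0, 0, 0], [0, 0, 0, 0, 0, 0, 0]]]}}

```text
time_s: 11.65
tcp_pos: [558.9, -80.7, 146.8]
ee_rot: [-180.0, -0.0, 123.5]
contact_force: [-2.3, -0.9, 1.6]
finger_gap: 13.4
```

```bash
python3 st.py
```

```text
time_s 11.65
tcp_pos [558.942 -80.706 146.812]
ee_rot [-179.952   -0.018  123.476]
contact_force [-2.254 -0.908  1.596]
wrist_torque [-0.158  0.596  0.179]
finger_gap 13.425631072761696
joint_pos [  5.154  42.187  -2.747 105.335   3.451  32.606  33.683]
```

Request:
{"fn": "apply_moves", "kwargs": {"rows": [[[0, 0, 0, 0, 0, 0.07, 0], [0, 0, 0, 0, 0, 0.14, 0], [0, 0, 0, 0, 0, 0.21, 0]]]}}

```text
time_s: 12.02
tcp_pos: [559.0, -80.7, 146.8]
ee_rot: [-180.0, -0.0, 111.3]
contact_force: [-3.2, -0.3, 1.8]
finger_gap: 13.9
```

```bash
python3 st.py|egrep 'ee|wrist|time'
```

```text
time_s 12.025
ee_rot [-179.957   -0.015  111.327]
wrist_torque [-0.141  0.614  0.283]
```

Request:
{"fn": "apply_moves", "kwargs": {"rows": [[[0, 0, 0, 0, 0, 0.06, 0], [0, 0, 0, 0, 0, 0.12, 0]]]}}

```text
time_s: 12.28
tcp_pos: [559.0, -80.7, 146.8]
ee_rot: [-180.0, -0.0, 104.5]
contact_force: [-1.7, -0.2, 2.1]
finger_gap: 13.8
```

```bash
python3 st.py|egrep 'ee|wrist|time'
```

```text
time_s 12.275
ee_rot [-179.962   -0.009  104.47 ]
wrist_torque [-0.154  0.552  0.236]
```

Request:
{"fn": "apply_moves", "kwargs": {"rows": [[[0, 0, 0, 0, 0, 0.06, 0]]]}}

```text
time_s: 12.4
tcp_pos: [559.0, -80.7, 146.8]
ee_rot: [-180.0, -0.0, 101.0]
contact_force: [-2.1, -0.8, 2.1]
finger_gap: 13.3
```

```bash
python3 st.py|egrep 'ee|wrist|time'
```

```text
time_s 12.4
ee_rot [-179.959   -0.008  101.031]
wrist_torque [-0.13   0.601  0.232]
```

Request:
{"fn": "apply_moves", "kwargs": {"rows": [[[0, 0, 0, 0, 0, 0.06, 0]]]}}

```text
time_s: 12.52
tcp_pos: [559.0, -80.7, 146.8]
ee_rot: [-180.0, -0.0, 97.6]
contact_force: [-2.3, -0.3, 1.8]
finger_gap: 13.7
```

```bash
python3 st.py|egrep 'ee|wrist|time'
```

```text
time_s 12.525
ee_rot [-179.96    -0.007   97.596]
wrist_torque [-0.144  0.572  0.274]
```

Request:
{"fn": "apply_moves", "kwargs": {"rows": [[[0, 0, 0, 0, 0, 0.06, 0]]]}}

```text
time_s: 12.65
tcp_pos: [559.0, -80.6, 146.8]
ee_rot: [-180.0, -0.0, 94.2]
contact_force: [-1.6, -0.0, 1.6]
finger_gap: 13.7
```

```bash
python3 st.py|egrep 'ee|wrist|time'
```

```text
time_s 12.65
ee_rot [-179.963   -0.005   94.162]
wrist_torque [-0.158  0.609  0.28 ]
```

Request:
{"fn": "apply_moves", "kwargs": {"rows": [[[0, 0, 0, 0, 0, 0.06, 0], [0, 0, 0, 0, 0, 0.12, 0]]]}}

```text
time_s: 12.9
tcp_pos: [559.1, -80.7, 146.8]
ee_rot: [-180.0, 0.0, 87.3]
contact_force: [-3.0, 0.1, 1.6]
finger_gap: 13.2
```

```bash
python3 st.py|egrep 'ee|wrist|time'
```

```text
time_s 12.9
ee_rot [-179.966    0.      87.288]
wrist_torque [-0.186  0.58   0.256]
```

Request:
{"fn": "apply_moves", "kwargs": {"rows": [[[0, 0, 0, 0, 0, 0.06, 0]]]}}

```text
time_s: 13.02
tcp_pos: [559.1, -80.7, 146.8]
ee_rot: [-180.0, 0.0, 83.9]
contact_force: [-2.9, -0.9, 2.0]
finger_gap: 13.3
```

```bash
python3 st.py|egrep 'ee|wrist|time'
```

```text
time_s 13.025
ee_rot [-179.965    0.001   83.852]
wrist_torque [-0.198  0.658  0.236]
```

Request:
{"fn": "apply_moves", "kwargs": {"rows": [[[0, 0, 0, 0, 0, 0.06, 0]]]}}

```text
time_s: 13.15
tcp_pos: [559.1, -80.6, 146.8]
ee_rot: [-180.0, 0.0, 80.4]
contact_force: [-2.4, -0.6, 1.7]
finger_gap: 13.8
```

```bash
python3 st.py|egrep 'ee|wrist|time'
```

```text
time_s 13.15
ee_rot [-179.966    0.002   80.415]
wrist_torque [-0.188  0.615  0.288]
```

Request:
{"fn": "apply_moves", "kwargs": {"rows": [[[0, 0, 0, 0, 0, 0.06, 0]]]}}

```text
time_s: 13.28
tcp_pos: [559.1, -80.7, 146.8]
ee_rot: [-180.0, 0.0, 77.0]
contact_force: [-2.9, -0.7, 1.8]
finger_gap: 13.7
```

```bash
python3 st.py|egrep 'ee|wrist|time'
```

```text
time_s 13.275
ee_rot [-179.97     0.005   76.974]
wrist_torque [-0.189  0.575  0.241]
```

Request:
{"fn": "apply_moves", "kwargs": {"rows": [[[0, 0, 0, 0, 0, 0.06, 0]]]}}

```text
time_s: 13.4
tcp_pos: [559.1, -80.7, 146.8]
ee_rot: [-180.0, 0.0, 73.5]
contact_force: [-3.2, -0.4, 2.0]
finger_gap: 13.7
```

```bash
python3 st.py|egrep 'ee|wrist|time';python3 - <<'E'
from bench import ctrl
import cv2,numpy as np
o=[]
i=ctrl.get_image('side')['img']
cv2.imwrite('pics/side_a4_raw.png',i)
for j in(cv2.imread('pics/side0.png'),i):o.append(cv2.resize(j[180:260,200:310],None,fx=3.6,fy=3.6,interpolation=cv2.INTER_CUBIC))
cv2.imwrite('pics/a4.png',cv2.convertScaleAbs(np.hstack(o),alpha=1.5))
E
```

```text
time_s 13.4
ee_rot [-179.97     0.007   73.538]
wrist_torque [-0.214  0.653  0.319]
```

View pics/a4.png

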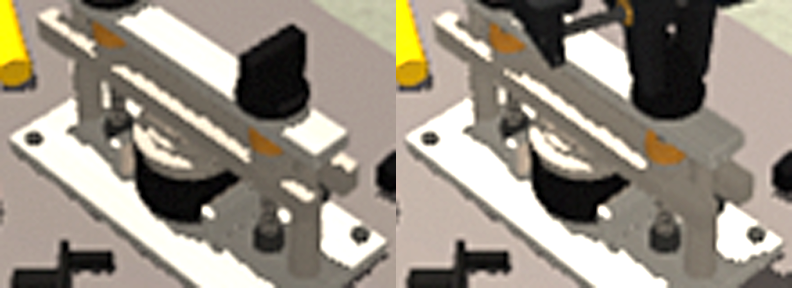

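Request:
{"fn": "apply_moves", "kwargs": {"rows": [[[0, 0, 0, 0, 0, 0.05, 0]]]}}

```text
time_s: 13.58
tcp_pos: [559.1, -80.7, 146.8]
ee_rot: [-180.0, 0.0, 70.7]
contact_force: [-3.3, -0.9, 3.6]
finger_gap: 13.6
```

```bash
python3 st.py|egrep 'ee|wrist|time'
```

```text
time_s 13.575
ee_rot [-179.97     0.001   70.682]
wrist_torque [-0.18   0.789  0.295]
```

Request:
{"fn": "apply_moves", "kwargs": {"rows": [[[0, 0, 0, 0, 0, 0.05, 0]]]}}

```text
time_s: 13.7
tcp_pos: [559.1, -80.7, 146.8]
ee_rot: [-180.0, 0.0, 67.7]
contact_force: [-2.4, 0.5, 4.6]
finger_gap: 13.7
```

```bash
python3 st.py|egrep 'ee|wrist|time'
```

```text
time_s 13.7
ee_rot [-179.971    0.      67.736]
wrist_torque [-0.151  0.942  0.303]
```

Request:
{"fn": "apply_moves", "kwargs": {"rows": [[[0, 0, 0, 0, 0, 0.05, 0]]]}}

```text
time_s: 13.82
tcp_pos: [559.1, -80.7, 146.8]
ee_rot: [-180.0, 0.0, 64.9]
contact_force: [-3.8, -0.9, 4.7]
finger_gap: 13.6
```

```bash
python3 st.py|egrep 'ee|wrist|time'
```

```text
time_s 13.825
ee_rot [-179.97     0.006   64.861]
wrist_torque [-0.186  0.925  0.322]
```

Request:
{"fn": "apply_moves", "kwargs": {"rows": [[[0, 0, 0, 0, 0, 0.05, 0]]]}}

```text
time_s: 13.95
tcp_pos: [559.2, -80.7, 146.8]
ee_rot: [-180.0, 0.0, 62.0]
contact_force: [-4.0, 0.4, 5.1]
finger_gap: 13.7
```

```bash
python3 st.py|egrep 'ee|wrist|time'
```

```text
time_s 13.95
ee_rot [-179.976    0.005   62.004]
wrist_torque [-0.105  0.933  0.343]
```

Request:
{"fn": "apply_moves", "kwargs": {"rows": [[[0, 0, 0, 0, 0, 0, 0.4], [0, 0, 0, 0, 0, 0, 0.4], [0, 0, -3, 0, 0, 0, 0.4], [0, 0, -36, 0, 0, 0, 0.4], [40, -23, -36, 0, 0, -0.17, 0.4], [80, -46, -36, 0, 0, -0.34, 0.4], [121.5, -69.5, -36, 0, 0, -0.5, 0.4], [121.5, -69.5, -34, 0, 0, -0.57, 0.4], [121.5, -69.5, -15, 0, 0, -0.57, 0.4], [121.5, -69.5, 0, 0, 0, -0.57, 0.4]]]}}

```text
time_s: 15.2
tcp_pos: [555.0, 59.4, 146.1]
ee_rot: [180.0, -0.0, 94.8]
contact_force: [0.5, 0.9, 0.3]
finger_gap: 35.2
```

Request:
{"fn": "apply_moves", "kwargs": {"rows": [[[0, 0, 0, 0, 0, 0, 0.4], [0, 0, 0, 0, 0, 0, 0], [0, 0, 0, 0, 0, 0, 0], [0, 0, 0, 0, 0, 0, 0], [0, 0, 0, 0, 0, 0, 0]]]}}

```text
time_s: 15.82
tcp_pos: [554.8, 59.2, 147.0]
ee_rot: [180.0, -0.0, 94.8]
contact_force: [-1.1, 0.2, 4.2]
finger_gap: 13.5
```

```bash
python3 st.py
```

```text
time_s 15.825
tcp_pos [554.838  59.221 147.004]
ee_rot [179.977  -0.004  94.809]
contact_force [-1.121  0.238  4.167]
wrist_torque [-0.08   0.351  0.027]
finger_gap 13.520670377848651
joint_pos [-15.046  42.136   7.14  106.875  -9.184  31.516   2.916]
```

Request:
{"fn": "apply_moves", "kwargs": {"rows": [[[0, 0, 0, 0, 0, 0.07, 0], [0, 0, 0, 0, 0, 0.14, 0], [0, 0, 0, 0, 0, 0.21, 0]]]}}

```text
time_s: 16.2
tcp_pos: [554.8, 59.2, 147.0]
ee_rot: [180.0, 0.0, 82.7]
contact_force: [-1.6, 0.4, 3.5]
finger_gap: 13.5
```

```bash
python3 st.py|egrep 'ee|wrist|time'
```

```text
time_s 16.2
ee_rot [179.978   0.001  82.717]
wrist_torque [-0.192  0.364  0.331]
```

Request:
{"fn": "apply_moves", "kwargs": {"rows": [[[0, 0, 0, 0, 0, 0.06, 0]]]}}

```text
time_s: 16.32
tcp_pos: [554.9, 59.2, 147.0]
ee_rot: [180.0, -0.0, 79.3]
contact_force: [-1.5, -0.6, 4.0]
finger_gap: 13.9
```

```bash
python3 st.py|egrep 'ee|wrist|time'
```

```text
time_s 16.325
ee_rot [179.973  -0.001  79.3  ]
wrist_torque [-0.203  0.379  0.291]
```

Request:
{"fn": "apply_moves", "kwargs": {"rows": [[[0, 0, 0, 0, 0, 0.06, 0]]]}}

```text
time_s: 16.45
tcp_pos: [554.9, 59.2, 147.0]
ee_rot: [180.0, -0.0, 75.9]
contact_force: [-1.5, -0.2, 3.4]
finger_gap: 13.9
```

```bash
python3 st.py|egrep 'ee|wrist|time'
```

```text
time_s 16.45
ee_rot [179.97   -0.003  75.869]
wrist_torque [-0.183  0.348  0.354]
```

Request:
{"fn": "apply_moves", "kwargs": {"rows": [[[0, 0, 0, 0, 0, 0.06, 0]]]}}

```text
time_s: 16.58
tcp_pos: [554.9, 59.2, 147.0]
ee_rot: [180.0, -0.0, 72.4]
contact_force: [-1.0, -0.1, 4.0]
finger_gap: 13.5
```

```bash
python3 st.py|egrep 'ee|wrist|time'
```

```text
time_s 16.575
ee_rot [179.974  -0.003  72.431]
wrist_torque [-0.133  0.366  0.341]
```

Request:
{"fn": "apply_moves", "kwargs": {"rows": [[[0, 0, 0, 0, 0, 0.06, 0]]]}}

```text
time_s: 16.7
tcp_pos: [554.9, 59.2, 147.0]
ee_rot: [180.0, -0.0, 69.0]
contact_force: [-1.7, -1.3, 4.4]
finger_gap: 13.5
```

```bash
python3 st.py|egrep 'ee|wrist|time'
```

```text
time_s 16.7
ee_rot [179.974  -0.004  69.002]
wrist_torque [-0.184  0.374  0.328]
```

Request:
{"fn": "apply_moves", "kwargs": {"rows": [[[0, 0, 0, 0, 0, 0.06, 0]]]}}

```text
time_s: 16.82
tcp_pos: [554.9, 59.2, 147.0]
ee_rot: [180.0, -0.0, 65.6]
contact_force: [-1.4, -0.2, 4.7]
finger_gap: 13.8
```

```bash
python3 st.py|egrep 'ee|wrist|time'
```

```text
time_s 16.825
ee_rot [179.97   -0.005  65.568]
wrist_torque [-0.25   0.404  0.385]
```

Run:
```python
from bench import ctrl
for k in range(5):
    ctrl.get_image('side'); s=ctrl.observe(); print(s['time_s'],s['wrist_torque'],s['ee_rot'][2],s['joint_torque'][[0,6]])
```

```text
16.875 [-0.14348994  0.48340898  0.23846346] 65.46231383520941 [ 0.11112168 -0.37835922]
16.925 [-0.16933502  0.41208314  0.2484223 ] 65.61510655274536 [-0.05613347 -0.42295958]
16.975 [-0.15008074  0.40077241  0.23668712] 65.65379164228199 [-0.08246126 -0.25433986]
17.025 [-0.1770347   0.40577968  0.19852566] 65.65949983313563 [-0.05116405 -0.21514204]
17.075 [-0.15714377  0.43228423  0.23702751] 65.65608232400294 [-0.01959574 -0.20953246]
```

Request:
{"fn": "apply_moves", "kwargs": {"rows": [[[0, 0, 0, 0, 0, -0.05, 0], [0, 0, 0, 0, 0, -0.1, 0], [0, 0, 0, 0, 0, -0.15, 0]]]}}

```text
time_s: 17.45
tcp_pos: [554.9, 59.2, 147.0]
ee_rot: [180.0, -0.0, 74.2]
contact_force: [-2.2, -0.8, 4.8]
finger_gap: 13.6
```

```bash
cat > q.py <<'E'
from bench import ctrl
s=ctrl.observe(); print(round(s['time_s'],3),'th',round((181.81-s['ee_rot'][2])%180/57.2958,4),'tz %.3f j7 %.3f'%(s['wrist_torque'][2],s['joint_torque'][6]))
E
python3 q.py
```

```text
17.45 th 1.8773 tz -0.146 j7 -0.072
```

Request:
{"fn": "apply_moves", "kwargs": {"rows": [[[0, 0, 0, 0, 0, 0.025, 0], [0, 0, 0, 0, 0, 0.05, 0]]]}}

```text
time_s: 17.7
tcp_pos: [554.9, 59.2, 147.0]
ee_rot: [180.0, -0.0, 71.3]
contact_force: [-1.8, -0.2, 6.1]
finger_gap: 13.9
```

```bash
python3 q.py
```

```text
17.7 th 1.9288 tz 0.296 j7 -0.194
```

Request:
{"fn": "apply_moves", "kwargs": {"rows": [[[0, 0, 0, 0, 0, 0.02, 0]]]}}

```text
time_s: 17.82
tcp_pos: [554.9, 59.2, 147.0]
ee_rot: [180.0, -0.0, 70.2]
contact_force: [-1.8, -1.2, 6.2]
finger_gap: 13.9
```

```bash
python3 q.py
```

```text
17.825 th 1.9486 tz 0.363 j7 -0.239
```

Request:
{"fn": "apply_moves", "kwargs": {"rows": [[[0, 0, 0, 0, 0, 0.02, 0]]]}}

```text
time_s: 17.95
tcp_pos: [554.9, 59.2, 147.0]
ee_rot: [180.0, -0.0, 69.0]
contact_force: [-0.6, -0.2, 5.2]
finger_gap: 13.4
```

```bash
python3 q.py
```

```text
17.95 th 1.9685 tz 0.339 j7 -0.238
```

Request:
{"fn": "apply_moves", "kwargs": {"rows": [[[0, 0, 0, 0, 0, 0.02, 0]]]}}

```text
time_s: 18.08
tcp_pos: [554.9, 59.2, 147.0]
ee_rot: [180.0, -0.0, 67.9]
contact_force: [-2.2, -0.3, 5.5]
finger_gap: 13.3
```

```bash
python3 q.py
```

```text
18.075 th 1.9885 tz 0.385 j7 -0.245
```

Request:
{"fn": "apply_moves", "kwargs": {"rows": [[[0, 0, 0, 0, 0, 0.02, 0]]]}}

```text
time_s: 18.2
tcp_pos: [554.9, 59.2, 147.0]
ee_rot: [180.0, -0.0, 66.7]
contact_force: [-1.0, -0.7, 6.0]
finger_gap: 13.7
```

```bash
python3 q.py
```

```text
18.2 th 2.0084 tz 0.412 j7 -0.253
```

Request:
{"fn": "apply_moves", "kwargs": {"rows": [[[0, 0, 0, 0, 0, 0.02, 0]]]}}

```text
time_s: 18.32
tcp_pos: [554.9, 59.2, 147.0]
ee_rot: [180.0, -0.0, 65.6]
contact_force: [-2.1, -1.2, 6.1]
finger_gap: 13.5
```

```bash
python3 q.py
```

```text
18.325 th 2.0284 tz 0.360 j7 -0.260
```

Request:
{"fn": "apply_moves", "kwargs": {"rows": [[[0, 0, 0, 0, 0, 0, 0.4], [0, 0, 0, 0, 0, 0, 0.4], [0, 0, -3, 0, 0, 0, 0.4], [0, 0, -36, 0, 0, 0, 0.4], [-42, 20.5, -36, 0, 0, 0.02, 0.4], [-84, 41, -36, 0, 0, 0.04, 0.4], [-125.8, 61.7, -36, 0, 0, 0.063, 0.4], [-125.8, 61.7, -34, 0, 0, 0.063, 0.4], [-125.8, 61.7, -15, 0, 0, 0.063, 0.4], [-125.8, 61.7, 0, 0, 0, 0.063, 0.4]]]}}

```text
time_s: 19.58
tcp_pos: [559.0, -79.6, 145.8]
ee_rot: [-180.0, -0.0, 62.1]
contact_force: [-0.0, -0.3, 0.3]
finger_gap: 35.5
```

Request:
{"fn": "apply_moves", "kwargs": {"rows": [[[0, 0, 0, 0, 0, 0, 0.4], [0, 0, 0, 0, 0, 0, 0], [0, 0, 0, 0, 0, 0, 0], [0, 0, 0, 0, 0, 0, 0], [0, 0, 0, 0, 0, 0, 0]]]}}

```text
time_s: 20.2
tcp_pos: [559.2, -80.6, 147.0]
ee_rot: [180.0, -0.0, 62.0]
contact_force: [-1.3, 0.1, 3.9]
finger_gap: 13.7
```

```bash
python3 st.py;python3 q.py
```

```text
time_s 20.2
tcp_pos [559.172 -80.625 147.013]
ee_rot [179.974  -0.024  62.034]
contact_force [-1.291  0.135  3.909]
wrist_torque [0.053 0.333 0.279]
finger_gap 13.652993421483961
joint_pos [ -4.95   43.259  14.578 105.915 -18.44   33.093  -6.59 ]
20.2 th 2.0905 tz 0.279 j7 -0.293
```

Request:
{"fn": "apply_moves", "kwargs": {"rows": [[[0, 0, 0, 0, 0, -0.06, 0], [0, 0, 0, 0, 0, -0.12, 0], [0, 0, 0, 0, 0, -0.18, 0], [0, 0, 0, 0, 0, -0.24, 0]]]}}

```text
time_s: 20.7
tcp_pos: [559.1, -80.6, 147.0]
ee_rot: [180.0, -0.0, 75.8]
contact_force: [-0.7, 1.5, 4.5]
finger_gap: 13.5
```

```bash
python3 q.py
```

```text
20.7 th 1.851 tz -0.225 j7 -0.104
```

Request:
{"fn": "apply_moves", "kwargs": {"rows": [[[0, 0, 0, 0, 0, 0.025, 0], [0, 0, 0, 0, 0, 0.05, 0]]]}}

```text
time_s: 20.95
tcp_pos: [559.1, -80.6, 147.0]
ee_rot: [180.0, -0.0, 72.8]
contact_force: [-1.3, 1.1, 4.9]
finger_gap: 13.7
```

```bash
python3 q.py
```

```text
20.95 th 1.9033 tz 0.368 j7 -0.163
```

Request:
{"fn": "apply_moves", "kwargs": {"rows": [[[0, 0, 0, 0, 0, 0.015, 0]]]}}

```text
time_s: 21.08
tcp_pos: [559.1, -80.6, 147.0]
ee_rot: [180.0, -0.0, 71.9]
contact_force: [-1.2, 1.1, 7.2]
finger_gap: 13.7
```

```bash
python3 q.py
```

```text
21.075 th 1.9179 tz 0.324 j7 -0.241
```

Request:
{"fn": "apply_moves", "kwargs": {"rows": [[[0, 0, 0, 0, 0, 0.015, 0]]]}}

```text
time_s: 21.2
tcp_pos: [559.1, -80.6, 147.0]
ee_rot: [180.0, -0.0, 71.1]
contact_force: [-1.9, 0.9, 6.3]
finger_gap: 13.8
```

```bash
python3 q.py
```

```text
21.2 th 1.9328 tz 0.344 j7 -0.227
```

Request:
{"fn": "apply_moves", "kwargs": {"rows": [[[0, 0, 0, 0, 0, 0.015, 0]]]}}

```text
time_s: 21.32
tcp_pos: [559.1, -80.6, 147.0]
ee_rot: [180.0, -0.0, 70.2]
contact_force: [-1.6, 1.1, 6.6]
finger_gap: 13.2
```

```bash
python3 q.py
```

```text
21.325 th 1.9478 tz 0.374 j7 -0.230
```

Request:
{"fn": "apply_moves", "kwargs": {"rows": [[[0, 0, 0, 0, 0, 0.015, 0]]]}}

```text
time_s: 21.45
tcp_pos: [559.1, -80.6, 147.0]
ee_rot: [180.0, -0.0, 69.3]
contact_force: [-1.7, 0.8, 4.9]
finger_gap: 13.6
```

```bash
python3 q.py
```

```text
21.45 th 1.9628 tz 0.319 j7 -0.234
```

Request:
{"fn": "apply_moves", "kwargs": {"rows": [[[0, 0, 0, 0, 0, 0.015, 0]]]}}

```text
time_s: 21.58
tcp_pos: [559.2, -80.6, 147.0]
ee_rot: [180.0, -0.0, 68.5]
contact_force: [-0.9, 0.7, 5.4]
finger_gap: 13.3
```

```bash
python3 q.py
```

```text
21.575 th 1.9778 tz 0.309 j7 -0.239
```

Request:
{"fn": "apply_moves", "kwargs": {"rows": [[[0, 0, 0, 0, 0, 0.01, 0]]]}}

```text
time_s: 21.7
tcp_pos: [559.1, -80.6, 147.0]
ee_rot: [180.0, -0.0, 67.9]
contact_force: [-2.2, 1.4, 4.8]
finger_gap: 13.8
```

```bash
python3 q.py
```

```text
21.7 th 1.9876 tz 0.308 j7 -0.278
```

Request:
{"fn": "apply_moves", "kwargs": {"rows": [[[0, 0, 0, 0, 0, 0.01, 0]]]}}

```text
time_s: 21.82
tcp_pos: [559.1, -80.6, 147.0]
ee_rot: [180.0, -0.0, 67.4]
contact_force: [-1.0, 0.6, 5.7]
finger_gap: 13.6
```

```bash
python3 q.py
```

```text
21.825 th 1.9976 tz 0.295 j7 -0.273
```

Request:
{"fn": "apply_moves", "kwargs": {"rows": [[[0, 0, 0, 0, 0, 0.01, 0]]]}}

```text
time_s: 21.95
tcp_pos: [559.1, -80.6, 147.0]
ee_rot: [180.0, -0.0, 66.8]
contact_force: [-1.6, 1.1, 6.5]
finger_gap: 13.9
```

```bash
python3 q.py
```

```text
21.95 th 2.0075 tz 0.295 j7 -0.276
```

Request:
{"fn": "apply_moves", "kwargs": {"rows": [[[0, 0, 0, 0, 0, 0.01, 0]]]}}

```text
time_s: 22.08
tcp_pos: [559.2, -80.6, 147.0]
ee_rot: [180.0, -0.0, 66.2]
contact_force: [-1.1, 1.1, 5.6]
finger_gap: 13.8
```

```bash
python3 q.py
```

```text
22.075 th 2.0175 tz 0.302 j7 -0.280
```

Request:
{"fn": "apply_moves", "kwargs": {"rows": [[[0, 0, 0, 0, 0, -0.08, 0], [0, 0, 0, 0, 0, -0.16, 0], [0, 0, 0, 0, 0, -0.24, 0], [0, 0, 0, 0, 0, -0.32, 0]]]}}

```text
time_s: 22.58
tcp_pos: [559.1, -80.6, 147.0]
ee_rot: [180.0, -0.0, 84.6]
contact_force: [-1.1, 1.4, 5.8]
finger_gap: 13.4
```

```bash
python3 q.py
```

```text
22.575 th 1.6971 tz -0.224 j7 -0.198
```

Request:
{"fn": "apply_moves", "kwargs": {"rows": [[[0, 0, 0, 0, 0, 0.06, 0]]]}}

```text
time_s: 22.7
tcp_pos: [559.1, -80.6, 147.0]
ee_rot: [180.0, -0.0, 81.0]
contact_force: [-1.2, 1.1, 5.7]
finger_gap: 13.6
```

```bash
python3 q.py
```

```text
22.7 th 1.7586 tz 0.290 j7 0.249
```

Request:
{"fn": "apply_moves", "kwargs": {"rows": [[[0, 0, 0, 0, 0, 0.05, 0]]]}}

```text
time_s: 22.82
tcp_pos: [559.1, -80.6, 147.0]
ee_rot: [180.0, -0.0, 78.2]
contact_force: [-1.0, 1.2, 5.4]
finger_gap: 13.5
```

```bash
python3 q.py
```

```text
22.825 th 1.8092 tz 0.249 j7 -0.035
```

Request:
{"fn": "apply_moves", "kwargs": {"rows": [[[0, 0, 0, 0, 0, 0.05, 0]]]}}

```text
time_s: 22.95
tcp_pos: [559.1, -80.6, 147.0]
ee_rot: [180.0, -0.0, 75.3]
contact_force: [-1.3, -0.0, 5.7]
finger_gap: 13.4
```

```bash
python3 q.py
```

```text
22.95 th 1.859 tz 0.322 j7 -0.030
```

Request:
{"fn": "apply_moves", "kwargs": {"rows": [[[0, 0, 0, 0, 0, 0.05, 0]]]}}

```text
time_s: 23.08
tcp_pos: [559.1, -80.6, 147.0]
ee_rot: [180.0, -0.0, 72.4]
contact_force: [-1.3, 1.2, 5.9]
finger_gap: 13.7
```

```bash
python3 q.py
```

```text
23.075 th 1.9089 tz 0.341 j7 -0.040
```

Request:
{"fn": "apply_moves", "kwargs": {"rows": [[[0, 0, 0, 0, 0, 0.05, 0]]]}}

```text
time_s: 23.2
tcp_pos: [559.1, -80.6, 147.0]
ee_rot: [180.0, -0.0, 69.6]
contact_force: [-1.5, 1.8, 6.3]
finger_gap: 13.6
```

```bash
python3 q.py
```

```text
23.2 th 1.9589 tz 0.333 j7 -0.056
```

Request:
{"fn": "apply_moves", "kwargs": {"rows": [[[0, 0, 0, 0, 0, 0.05, 0]]]}}

```text
time_s: 23.32
tcp_pos: [559.1, -80.6, 147.0]
ee_rot: [180.0, -0.0, 66.7]
contact_force: [-2.0, 1.5, 6.2]
finger_gap: 13.9
```

```bash
python3 q.py
```

```text
23.325 th 2.0088 tz 0.342 j7 -0.074
```

```bash
cat > fit.py <<'E'
import numpy as np
from scipy.optimize import least_squares
L0,R0,L1,R1,L2=.45,1.017,1.523,2.091,2.028
D=[]
def R_(L,*a):
    for t,q in a:D.append((t,L,t,q,0))
def L_(R,*a):
    for t,q in a:D.append((t,t,R,q,1))
yaw=lambda y:(181.81-y)/57.2958
R_(L0,(yaw(145.87),.264),(yaw(135.56),.277),(yaw(123.5),.348))
L_(R0,(yaw(144.06),.299),(yaw(132.03),.304),(yaw(126.2),.255),(yaw(120.4),.222),(yaw(108.4),.258),(yaw(101.5),.217),(yaw(98.06),.25),(yaw(94.63),.288))
R_(L1,(yaw(111.3),.283),(yaw(104.5),.236),(yaw(101.03),.232),(yaw(97.6),.274),(yaw(94.16),.28),(yaw(87.29),.256),(yaw(83.85),.236),(yaw(80.4),.288),(yaw(77),.241),(yaw(73.5),.319),(yaw(70.68),.295),(yaw(67.74),.303),(yaw(64.86),.322),(yaw(62),.343))
L_(R1,(yaw(82.72),.331),(yaw(79.3),.291),(yaw(75.87),.354),(yaw(72.43),.341),(yaw(69),.328),(yaw(65.57),.385),(1.9486,.363),(1.9685,.339),(1.9885,.385),(2.0084,.412),(2.0284,.36))
R_(L2,(1.9033,.368),(1.9179,.324),(1.9328,.344),(1.9478,.374),(1.9628,.319),(1.9778,.309),(1.9876,.308),(1.9976,.295),(2.0075,.295),(2.0175,.302),(1.7586,.29),(1.8092,.249),(1.859,.322),(1.9089,.341),(1.9589,.333),(2.0088,.342))
try: exec(open('more.py').read())
except FileNotFoundError: pass
D=np.array(D)
def F(c,cl,s): return np.where(c<cl,np.maximum(0,s-2.5*(cl-c)),s+40*(c-cl))
def pred(p,D=D):
    t0,cl,s,b=p; c=2*(D[:,1]+D[:,2]); d=4*(D[:,1]-D[:,2])*np.where(D[:,4]==1,1,-1)+b*np.where(D[:,4]==1,1,-1)
    sh=np.clip(.5+.25*d,0,1); return t0+.004*sh*F(c,cl,s)
r=None
for cl0 in(5,6,6.5,7,7.5):
  for s0 in(6.5,14):
    q=least_squares(lambda p:np.r_[(pred(p)-D[:,3])/.028,(p[0]-.27)/.03,p[3]/.15],[.26,cl0,s0,0],bounds=([.2,3,5.5,-.6],[.35,9,21.5,.6]))
    if r is None or q.cost<r.cost:r=q
    print(q.x.round(3),round(q.cost,2),'F now',F(2*(2.028+2.009),*q.x[1:3]).round(1))
C=np.linalg.pinv(r.jac.T@r.jac);print('sd',np.sqrt(np.diag(C)).round(3))
print('res',((pred(r.x)-D[:,3])*1000).round().astype(int))
E
python3 fit.py
```

```text
[0.265 6.957 5.5   0.264] 31.74 F now 50.2
[0.265 6.957 5.5   0.264] 31.74 F now 50.2
[0.265 6.957 5.5   0.264] 31.74 F now 50.2
[0.265 6.957 5.5   0.264] 31.74 F now 50.2
[0.265 6.957 5.5   0.264] 31.74 F now 50.2
[0.265 6.957 5.5   0.264] 31.74 F now 50.2
[0.265 6.957 5.5   0.264] 31.74 F now 50.2
[0.265 6.957 5.5   0.264] 31.74 F now 50.2
[0.265 6.957 5.5   0.264] 31.74 F now 50.2
[0.265 6.957 5.5   0.264] 31.74 F now 50.2
sd [0.007 0.107 3.704 0.092]
res [  1 -12 -83 -34 -39  10  43   7  48  17 -20 -17  31  36  -5  -9  18  39
 -11  38 -38 -12  -8 -10 -13 -39  13 -34  -4  29  -6 -13  18 -21 -41  19
 -52  -4 -20 -45  14  29  33  49  52  49  -6  45 -17 -23  -1   6]
```

Request:
{"fn": "apply_moves", "kwargs": {"rows": [[[0, 0, 0, 0, 0, 0.02, 0], [0, 0, 0, 0, 0, 0.02, 0]]]}}

```text
time_s: 23.58
tcp_pos: [559.1, -80.6, 147.0]
ee_rot: [180.0, -0.0, 65.6]
contact_force: [-1.1, 0.4, 5.2]
finger_gap: 13.7
```

```bash
python3 st.py;python3 q.py
```

```text
time_s 23.575
tcp_pos [559.132 -80.603 146.992]
ee_rot [179.978  -0.009  65.648]
contact_force [-1.139  0.411  5.185]
wrist_torque [0.089 0.405 0.325]
finger_gap 13.737989659612506
joint_pos [ -4.403  43.142  13.606 105.884 -17.207  32.949  -4.176]
23.575 th 2.0274 tz 0.325 j7 -0.348
```

Request:
{"fn": "apply_moves", "kwargs": {"rows": [[[0, 0, 0, 0, 0, 0, 0.4], [0, 0, 0, 0, 0, 0, 0.4], [0, 0, -3, 0, 0, 0, 0.4], [0, 0, -36, 0, 0, 0, 0.4], [42, -20.5, -36, 0, 0, 0, 0.4], [84, -41, -36, 0, 0, 0, 0.4], [125.8, -61.7, -36, 0, 0, 0, 0.4], [125.8, -61.7, -34, 0, 0, 0, 0.4], [125.8, -61.7, -15, 0, 0, 0, 0.4], [125.8, -61.7, 0, 0, 0, 0, 0.4]]]}}

```text
time_s: 24.82
tcp_pos: [554.5, 58.2, 146.0]
ee_rot: [180.0, 0.0, 65.6]
contact_force: [-0.9, -0.5, -0.1]
finger_gap: 35.5
```

Request:
{"fn": "apply_moves", "kwargs": {"rows": [[[0, 0, 0, 0, 0, 0, 0.4], [0, 0, 0, 0, 0, 0, 0], [0, 0, 0, 0, 0, 0, 0], [0, 0, 0, 0, 0, 0, 0], [0, 0, 0, 0, 0, 0, 0]]]}}

```text
time_s: 25.45
tcp_pos: [554.9, 59.2, 147.0]
ee_rot: [179.9, -0.0, 65.7]
contact_force: [-0.6, -0.4, 2.9]
finger_gap: 13.7
```

```bash
python3 st.py;python3 q.py
```

```text
time_s 25.45
tcp_pos [554.852  59.184 147.019]
ee_rot [179.948  -0.023  65.732]
contact_force [-0.559 -0.371  2.902]
wrist_torque [-0.176  0.127  0.193]
finger_gap 13.653544817272318
joint_pos [-19.718  42.942  15.186 107.154 -19.456  32.365 -16.144]
25.45 th 2.0259 tz 0.193 j7 -0.184
```

Both knobs read 2.03 rad, so the bar is level. As a last force check, I'll back the left knob off a little and drive it forward again at the speed I used for the free readings.

Request:
{"fn": "apply_moves", "kwargs": {"rows": [[[0, 0, 0, 0, 0, -0.08, 0], [0, 0, 0, 0, 0, -0.16, 0], [0, 0, 0, 0, 0, -0.24, 0], [0, 0, 0, 0, 0, -0.32, 0]]]}}

```text
time_s: 25.95
tcp_pos: [554.8, 59.2, 147.0]
ee_rot: [179.9, -0.0, 84.1]
contact_force: [-0.5, -0.6, 3.2]
finger_gap: 13.4
```

Request:
{"fn": "apply_moves", "kwargs": {"rows": [[[0, 0, 0, 0, 0, 0.06, 0]]]}}

```text
time_s: 26.08
tcp_pos: [554.8, 59.2, 147.0]
ee_rot: [180.0, -0.0, 80.6]
contact_force: [-0.3, 0.7, 3.8]
finger_gap: 13.7
```

```bash
python3 q.py
```

```text
26.075 th 1.7668 tz 0.280 j7 0.245
```

Request:
{"fn": "apply_moves", "kwargs": {"rows": [[[0, 0, 0, 0, 0, 0.052, 0]]]}}

```text
time_s: 26.2
tcp_pos: [554.9, 59.2, 147.0]
ee_rot: [179.9, -0.0, 77.5]
contact_force: [-0.6, -1.7, 5.4]
finger_gap: 13.7
```

```bash
python3 q.py
```

```text
26.2 th 1.8202 tz 0.294 j7 -0.019
```

Request:
{"fn": "apply_moves", "kwargs": {"rows": [[[0, 0, 0, 0, 0, 0.052, 0]]]}}

```text
time_s: 26.32
tcp_pos: [554.9, 59.2, 147.0]
ee_rot: [179.9, -0.0, 74.5]
contact_force: [-1.0, -0.6, 5.8]
finger_gap: 13.5
```

```bash
python3 q.py
```

```text
26.325 th 1.8726 tz 0.353 j7 -0.017
```

Request:
{"fn": "apply_moves", "kwargs": {"rows": [[[0, 0, 0, 0, 0, 0.052, 0]]]}}

```text
time_s: 26.45
tcp_pos: [554.9, 59.2, 147.0]
ee_rot: [179.9, -0.0, 71.5]
contact_force: [-1.2, -0.9, 5.6]
finger_gap: 13.9
```

```bash
python3 q.py
```

```text
26.45 th 1.9246 tz 0.323 j7 -0.035
```

Request:
{"fn": "apply_moves", "kwargs": {"rows": [[[0, 0, 0, 0, 0, 0.052, 0]]]}}

```text
time_s: 26.58
tcp_pos: [554.9, 59.2, 147.0]
ee_rot: [179.9, -0.0, 68.6]
contact_force: [-0.7, -0.6, 5.4]
finger_gap: 13.8
```

```bash
python3 q.py
```

```text
26.575 th 1.9766 tz 0.352 j7 -0.053
```

Request:
{"fn": "apply_moves", "kwargs": {"rows": [[[0, 0, 0, 0, 0, 0.052, 0]]]}}

```text
time_s: 26.7
tcp_pos: [554.9, 59.2, 147.0]
ee_rot: [179.9, -0.0, 65.6]
contact_force: [0.1, -0.4, 5.2]
finger_gap: 13.8
```

```bash
python3 q.py
```

```text
26.7 th 2.0284 tz 0.275 j7 -0.071
```

```bash
cat > more.py <<'E'
L_(2.0274,(1.7668,.28),(1.8202,.294),(1.8726,.353),(1.9246,.323),(1.9766,.352),(2.0284,.275))
E
sed -i 's/2\*(2.028+2.009)/2*(2.028+2.027)/' fit.py; python3 fit.py|tail -3
sed 's/(1.9876,.308),(1.9976,.295),(2.0075,.295),(2.0175,.302),//' fit.py>fit2.py; python3 fit2.py|tail -3
python3 - <<'E'
import numpy as np
for t,j in(([1.859,1.9089,1.9589,2.0088],[.030,.040,.056,.074]),([1.8726,1.9246,1.9766,2.0284],[.017,.035,.053,.071])):
    print(np.polyfit(t,j,1)[0], np.polyfit(t,j,1)[0]/.004-.42*80)
E
```

```text
-10  39 -37 -11 -17 -22 -26 -43   8 -41 -11  20 -16 -21   9 -30 -50   9
 -52  -5 -20 -46  13  28  32  48  51  47  -5  45 -17 -24  -2   4  17  15
 -31  14   1  97]
res [  2 -11 -82 -33 -38  11  44   8  49  18 -19 -16  33  38  -3  -8  19  41
  -9  40 -36 -10  -5  -7 -11 -44   8 -41 -11  21 -15 -21  10 -29 -49  10
 -43   5 -11 -36  24  39   1  52  -9 -15   8  16  18  16 -30  16   3  99]
0.2963587869145349 40.48969672863371
0.34655340752311165 53.0383518807779
```

```bash
python3 fit.py|egrep 'F now|sd'|tail -2;python3 fit2.py|egrep 'F now|sd'|tail -2
```

```text
[0.266 7.045 5.5   0.194] 39.5 F now 48.1
sd [0.007 0.107 3.648 0.092]
[0.266 6.953 5.5   0.086] 32.95 F now 51.8
sd [0.007 0.104 3.624 0.092]
```

Request:
{"fn": "apply_moves", "kwargs": {"rows": [[[0, 0, 0, 0, 0, 0.02, 0], [0, 0, 0, 0, 0, 0.02, 0]]]}}

```text
time_s: 26.95
tcp_pos: [554.9, 59.2, 147.0]
ee_rot: [179.9, -0.0, 64.5]
contact_force: [-0.6, -0.4, 5.2]
finger_gap: 13.8
```

```bash
python3 q.py
```

```text
26.95 th 2.0469 tz 0.283 j7 -0.350
```

Request:
{"fn": "apply_moves", "kwargs": {"rows": [[[0, 0, 0, 0, 0, 0, 0.4], [0, 0, 0, 0, 0, 0, 0.4], [0, 0, -3, 0, 0, 0, 0.4], [0, 0, -36, 0, 0, 0, 0.4], [-43, 19.5, -36, 0, 0, -0.02, 0.4], [-86, 39, -36, 0, 0, -0.02, 0.4], [-127, 59.2, -36, 0, 0, -0.02, 0.4], [-127, 59.2, -34, 0, 0, -0.02, 0.4], [-127, 59.2, -15, 0, 0, -0.02, 0.4], [-127, 59.2, 0, 0, 0, -0.02, 0.4]]]}}

```text
time_s: 28.2
tcp_pos: [553.4, -79.7, 145.8]
ee_rot: [-180.0, -0.0, 65.8]
contact_force: [-0.4, 0.3, -1.0]
finger_gap: 35.3
```

Request:
{"fn": "apply_moves", "kwargs": {"rows": [[[0, 0, 0, 0, 0, 0, 0.4], [0, 0, 0, 0, 0, 0, 0], [0, 0, 0, 0, 0, 0, 0], [0, 0, 0, 0, 0, 0, 0], [0, 0, 0, 0, 0, 0, 0]]]}}

```text
time_s: 28.82
tcp_pos: [558.2, -82.6, 147.6]
ee_rot: [179.4, -0.0, 65.7]
contact_force: [8.1, -3.8, -7.3]
finger_gap: 13.6
```

```bash
python3 st.py;python3 q.py
```

```text
time_s 28.825
tcp_pos [558.165 -82.599 147.591]
ee_rot [179.392  -0.048  65.744]
contact_force [ 8.091 -3.8   -7.337]
wrist_torque [-0.704 -1.426  0.241]
finger_gap 13.583122772938003
joint_pos [ -4.337  42.871  13.632 106.541 -17.33   31.987  -3.787]
28.825 th 2.0257 tz 0.241 j7 -0.279
```

The last transfer was off by about 5 mm because of my arithmetic, and the grip carries about 9 N sideways. I'll recentre it before turning.

Request:
{"fn": "apply_moves", "kwargs": {"rows": [[[1.2, 2.5, 0, 0, 0, 0, 0], [2.4, 4.9, 0, 0, 0, 0, 0], [2.4, 4.9, 0, 0, 0, 0, 0], [2.4, 4.9, 0, 0, 0, 0, 0]]]}}

```text
time_s: 29.32
tcp_pos: [558.3, -82.6, 147.5]
ee_rot: [180.0, 0.1, 65.7]
contact_force: [-0.9, -4.6, 5.6]
finger_gap: 13.6
```

```bash
python3 st.py;python3 q.py
```

```text
time_s 29.325
tcp_pos [558.253 -82.56  147.482]
ee_rot [179.963   0.115  65.656]
contact_force [-0.861 -4.632  5.576]
wrist_torque [-0.968  0.445  0.341]
finger_gap 13.604717111801618
joint_pos [ -4.4    43.097  13.828 105.955 -17.228  32.978  -3.975]
29.325 th 2.0273 tz 0.341 j7 -0.324
```

Request:
{"fn": "apply_moves", "kwargs": {"rows": [[[0, 0, 0, 0, 0, 0.02, 0], [0, 0, 0, 0, 0, 0.02, 0]]]}}

```text
time_s: 29.58
tcp_pos: [558.3, -82.6, 147.5]
ee_rot: [180.0, 0.1, 64.5]
contact_force: [-1.4, -5.1, 5.9]
finger_gap: 13.9
```

```bash
python3 q.py
```

```text
29.575 th 2.0475 tz 0.327 j7 -0.344
```

Request:
{"fn": "apply_moves", "kwargs": {"rows": [[[0, 0, 0, 0, 0, 0, 0.2], [0, 0, 0, 0, 0, 0, 0.4], [0, 0, 0, 0, 0, 0, 0.5], [0, 0, -10, 0, 0, 0, 0.5], [0, 0, -45, 0, 0, 0, 0.5], [0, 0, -90, 0, 0, 0, 0.5], [-50, -15, -100, 0, 0, 0, 0.5], [-100, -30, -100, 0, 0, 0, 0.5], [-150, -45, -100, 0, 0, 0, 0.5], [-150, -45, -100, 0, 0, 0, 0.5]]]}}

```text
time_s: 30.82
tcp_pos: [450.6, -200.5, 247.5]
ee_rot: [-180.0, 0.1, 64.1]
contact_force: [-0.0, -0.4, 0.4]
finger_gap: 44.3
```

```bash
python3 st.py
python3 - <<'E'
from bench import ctrl
import cv2,numpy as np
a=ctrl.get_image('side')['img'];b=ctrl.get_image('top')['img']
cv2.imwrite('pics/side_end_raw.png',a)
j=cv2.imread('pics/side0.png')
top=np.hstack([cv2.resize(x[150:260,195:315],None,fx=3.3,fy=3.3,interpolation=cv2.INTER_CUBIC) for x in(j,a)])
bot=np.hstack([cv2.resize(x,(396,220)) for x in(a[100:384],b[100:384])])
cv2.imwrite('pics/end.png',np.vstack([cv2.convertScaleAbs(top,alpha=1.3),bot]))
E
```

```text
time_s 30.825
tcp_pos [ 450.556 -200.504  247.517]
ee_rot [-179.989    0.102   64.08 ]
contact_force [-0.013 -0.447  0.449]
wrist_torque [-0.016  0.097 -0.005]
finger_gap 44.25368346909242
joint_pos [  7.571  29.956  17.14  112.259 -13.169  39.664   6.824]
```

View pics/end.png

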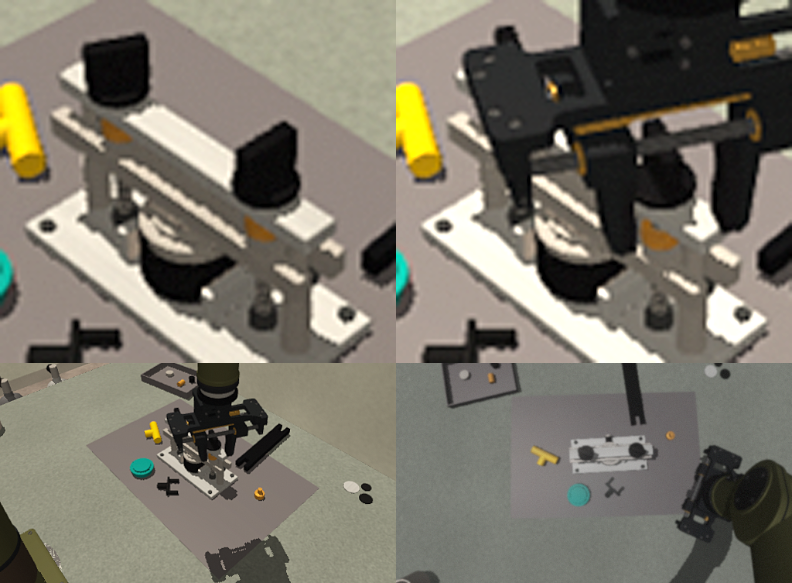

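The parts are untouched, but the gripper blocks the side view of the press. I'll swing it clear for a final look at the knobs and the bar.

Request:
{"fn": "apply_moves", "kwargs": {"rows": [[[48, -30, -20, 0, 0, 0, 0.5], [96, -60, -20, 0, 0, 0, 0.5], [144, -91, -20, 0, 0, 0, 0.5], [192, -121, -20, 0, 0, 0, 0.5], [240, -151, -20, 0, 0, 0, 0.5], [288, -181, -20, 0, 0, 0, 0.5], [336, -212, -20, 0, 0, 0, 0.5], [383, -242, -20, 0, 0, 0, 0.5], [383, -242, -20, 0, 0, 0, 0.5], [383, -242, -20, 0, 0, 0, 0.5]]]}}

```text
time_s: 32.17
tcp_pos: [399.4, 253.6, 266.5]
ee_rot: [180.0, 0.0, 64.7]
contact_force: [0.5, -0.5, 0.4]
finger_gap: 44.0
```

```bash
python3 st.py
python3 - <<'E'
from bench import ctrl
from h import *
a=ctrl.get_image('side')['img'];cv2.imwrite('pics/side_end2_raw.png',a)
j=cv2.imread('pics/side0.png')
p=[556.9,-10.8,np.radians(1.81)]
o=[]
for im,thL,thR in((j,.45,.05),(a,2.047,2.047)):
    x0,y0=195,150;k=3.3
    c=cv2.convertScaleAbs(cv2.resize(im[y0:y0+125,x0:x0+120],None,fx=k,fy=k,interpolation=cv2.INTER_CUBIC),alpha=1.5)
    for s,th in((70,thL),(-70,thR)):
        cs,sn=np.cos(-th),np.sin(-th)
        q=[[cs*u-sn*v,s+sn*u+cs*v,173] for u,v in((22,7),(22,-7),(-22,-7),(-22,7))]
        q=((proj('side',press(p,q))-[x0,y0]-[.5,-1])*k).round().astype(int)
        cv2.polylines(c,[q.reshape(-1,1,2)],True,(0,255,255),1)
    o.append(c)
cv2.imwrite('pics/end2.png',np.hstack(o))
E
```

```text
time_s 32.175
tcp_pos [399.4   253.641 266.459]
ee_rot [179.999   0.019  64.685]
contact_force [ 0.519 -0.471  0.403]
wrist_torque [-0.112  0.14  -0.045]
finger_gap 44.0272526361489
joint_pos [-51.793  27.273  20.973 114.035 -14.408  41.18  -47.347]
```

View pics/end2.png

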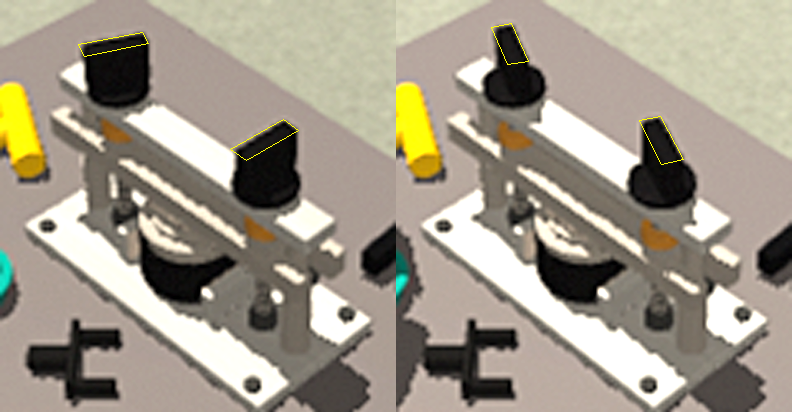

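```bash
python3 -c "
from bench import ctrl
print(ctrl.job_done())"
```

```text
the job is handed in; nothing more can be done
None
```

I wound the bar down with alternate turns on the two knobs until the cover landed on its seat, then nipped it to an estimated 51–55 N and handed the job in at about 32 s.

- **Level:** both knobs ended at about 2.05 rad, so the bar is down about 8.2 mm and level. The largest lead at any point was about 2.3 mm. The final side picture agrees: the grips match 2.05 rad on both knobs.
- **Seat:** I felt it at about 7 mm of bar travel. Turning torque rose from about 0.265 to 0.33–0.38 N m.
- **Force:** a fit to all the torque readings gives about 51–55 N on the cover, to within about 6 N. Partway through I estimated 60–70 N and backed the right knob off before setting the final position.
- **Clear of the press:** the knobs are released, the arm is clear and touching nothing. The loose parts and look-alikes show as unmoved in the pictures.

**Checks that disagreed or went wrong:**
- Single torque readings were noisy, about 0.03 N m each. The slowest readings on the right knob and one of the last on the left (0.275 N m) came out lower than the fit predicts.
- I backed the knobs off by up to 0.3 rad and wound them on again to repeat the force readings.
- One transfer to the right knob landed about 5 mm off. The grip pushed sideways on the knob with about 9 N, and I partly recentred it before the last 0.02 rad turn.

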